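# Start the last coach screw of a desk-lamp foot square

### The job

The lamp foot on the specimen bench has one square-headed screw still leaning loosely in its hole. Take the yellow socket driver from its stand, set it fully down over the screw head with no more than a gentle push, bring the screw upright before you turn it, and then, with the driver, start it by at least a quarter turn clockwise, keeping it upright. Put the driver back standing in its stand, let go, and leave the jar, the loupe and the tin alone.

Things in the scene. Friction and masses are not known exactly. Their poses are not given: they have to be found in the camera images.
- lamp_foot: Fixed lamp foot: plywood pad 150 x 120 x 30 with an aluminium plate 126 x 98 x 6 on it (top at z = 36 above the bench), a dark tube (radius 16, rising 32 above the plate) near its middle, and three screws already home at three corners (heads like the loose one's, their tops 15 above the plate). Origin: centre of the underside; z up, x along the 150 side.
- screw_hole (a point): Mouth of the fourth hole, on top of the plate at its corner x = +46, y = +34, z = 36 in the foot's frame. The loose screw pivots about this point, and its proper axis is the vertical through it.
- coach_screw: The loose steel screw. Origin: on its axis at the hole mouth; z runs up its shank and shows its lean, but x and y do not turn with the head. Head: square 18 x 18 from 22 to 31 along z, then a round crown (radius 8.9 tapering to 6.5) to 37; shank radius 5. It starts 0.08 to 0.15 rad off upright and stays at any lean it is given (up to 0.2 rad about each axis); about 1 N at the head moves it.
- screw_top (a point): Centre of the crown's top, 37 along the screw's z. Which way the head's flats point is not reported (this frame does not turn with it): find it by feel or sight. Pressing down on a leaning screw tips it further, so stand it up first with the flare lightly over the head; up to 10 N down is safe, over 20 N may damage it.
- screw (a joint): Turn of the screw in rad, 0 at the start, growing clockwise seen from above, to a stop at 2.6. It cannot go below 0. It turns at about 0.12 N m, stays where it is left, and sinks 4 mm per full turn (screw_top does not follow this).
- driver: Loose socket driver, about 0.22 kg, 114 tall, standing socket down. Origin: centre of the socket's lower rim; z up to the handle. Yellow handle of square section 26 x 26, from 48 to 114 above the origin; steel shaft radius 8 below it; square socket at the foot, outside 28 x 28, 34 x 34 at the rim. Handle and bore flats are parallel to x and y.
- socket_roof (a point): Roof of the socket bore, 22 above the driver's origin; the crown's top meets it when fully down. Bore 20.6 x 20.6 (1.3 mm play each side), with a flared lead-in over the lowest 7, 30.6 x 30.6 at the rim. Unless the flats line up within about 0.15 rad, the square stops in the flare, 8 to 13 short of home. Seated, there is 0.15 rad of play either way before the head turns.
- driver_stand: Fixed grey open box 72 x 72 x 30 high, wall 6 and floor 6 thick, in which the driver stands (inside 60 x 60). Origin: centre of its underside; z up.
- glue_jar: Loose amber jar with white cap, radius 26, 62 tall; origin at the centre of its underside. Leave alone.
- loupe: Loose black loupe, radius 24, 40 tall; origin at the centre of its underside. Leave alone.
- washer_tin: Loose flat open steel tin of brass washers, 90 x 70 x 22; origin at the centre of its underside. Leave alone.
Things that resemble listed ones, but are neither listed nor needed, are in the scene too. Leave any green look-alike of the driver_stand alone. What is shaped like the driver but black or white is not meant.

How it is judged (in metres and radians):
On the way, in this order (a step that is already met when the one before it is completed fails the run):
1. the socket is fully down on the head (roof within 5 mm of the crown's top) and the screw upright within 0.07 rad, not yet turned (under 0.2 rad) (distance between socket_roof and screw_top below 0.005 m and angle between coach_screw's own z axis and vertical below 0.07 rad and value of joint screw below 0.2 rad), for 0.1 s.
2. the screw is turned clockwise by a quarter turn (over 1.25 rad counts) (value of joint screw above 1.25 rad), for 0.1 s.
At the end, for the whole second after the job is handed in: the screw is turned by at least 1.25 rad and stands within 0.08 rad of upright; the driver is released, at rest, and stands upright (within 0.1 rad) on the floor of its stand, within 16 mm of its centre (value of joint screw above 1.25 rad and angle between coach_screw's own z axis and vertical below 0.08 rad and horizontal distance between driver and driver_stand below 0.016 m and z of driver in the frame of driver_stand below 0.01 m and angle between driver's own z axis and vertical below 0.1 rad and linear speed of driver below 0.02 m/s and contact force between driver and the fingers below 0.1 N); the robot touches nothing.
It fails at once if the screw is turned while it leans (turned over 0.2 rad and leaning over 0.12 rad) (value of joint screw above 0.2 rad and angle between coach_screw's own z axis and vertical above 0.12 rad).
It fails at once if the driver loads the screw with more than 50 N in all contacts (contact force between driver and coach_screw above 50 N).
It fails at once if the jar, loupe or tin is moved by more than 20 mm (distance of any of glue_jar, loupe, washer_tin from where it was at the start of the episode above 0.02 m).
It fails at once if the fingers turn the screw instead of the driver (they touch it once it is turned over 0.2 rad) (value of joint screw above 0.2 rad and contact force between the fingers and coach_screw above 1 N).
It also fails if it takes over 72 s, if anything falls off the work surface, if the arm or the gripper's body presses on something with over 40 N, if the wrist force passes 120 N, or if a joint passes its speed limit or range.

### The arm

A 6-joint arm with a two-finger parallel gripper is mounted at the origin on the work surface. World frame = base frame: x ahead of the robot, y to its left, z up, the work surface at z = 0. Lengths are in m, angles in degrees, forces in N, time in s.
With the tool pointing down it reaches from about 0.4 to 0.825 m from the base axis. Payload 7 kg.
Tool frame: the origin (TCP) lies on the centre line of the jaws, within the pads' length; the fingertips stand 19 mm ahead of it and the grasp point (between the pads) is the TCP (r.tip_extent is the distance from the TCP to the fingertips, in m); z points along the fingers, y is the line along which they close (so a half turn about z gives the same grasp; the last joint's range is limited). The gripper opens to 88 mm and grips with 3 to 60 N. Pads are 19 mm wide; open, the fingers measure 130 mm over their backs; the gripper's body (78 mm by 193 mm) begins 47 mm behind the grasp point.
Start: joints at [90.361, 20.546, 0.682, 0, -70.136, -16.507], TCP at [0.188, 0.648, 0.246] pointing down, gripper open.
Joint ranges: [-176.03, 176.03], [-82.01, 121.73], [-58.28, 71.71], [-173.87, 95.51], [-174.79, -0.11], [-173.66, 173.66]. Speed limits (degrees/s): [136.94, 136.94, 172.46, 180, 180, 180].

### API

Orientations are given as [roll, pitch, yaw] about the fixed x, y, z axes, in that order (R = Rz(yaw) Ry(pitch) Rx(roll)).
In Python, from plant import r gives the robot as it stands. The module is installed in compiled form; this text tells all that it offers.
- The arm moves only by the tool jog_arm, never from a script. Its argument "deltas" is a list that holds one entry, the list of rows, each a list of 5 numbers: the opening, from -1 (shut) to 1 (fully open), then the shift along the world's x, y, z in cm, then the turn about the world's z in rad. In form: [[[claw, dx, dy, dz, turn], ...]]. A call has 1 to 8 rows; each row shifts and turns the commanded pose from where the row before left it; what a row does not reach is not made up. A row lasts 1/8 s, in which the tool goes at most 62.5 mm and 10.7 degrees, less where a joint would pass 70% of its speed; a pose out of reach is approached as far as the arm can. A call with a gripper value outside its range is refused whole. The fingers move at their own pace and stop on an object; "force" is the grip in N (left out, the last holds). Time passes only in rows, so rows that do not move let the fingers close. It gives the time, the measured TCP pose, the force, the opening and the grip force at its end, in the units of the state.
- r.get_state(): the state, without advancing time (a new reading comes with each control period).
- r.capture(name): name is "scene" or "top"; returns the picture (420x560x3 uint8, blue, green, red); there is no depth.
- r.camera_info(name): a dict with "fx", "fy", "cx", "cy" (pixels), "view" (4x4, takes a point from world to camera coordinates). Camera axes: x right, y up, looking along -z (the intrinsics and any distortion apply to the point x, -y, -z); pixel columns grow to the right and rows downward; lengths in m; the calibration is good to about 2 mm. A picture is of the moment at which its call begins. camera_info takes no time and is no camera call.
- r.close_job(): hands the job in; it is judged then, once.
The state is a dict: "time_s": time; "joints": joint angles; "qd": joint speeds; "joint_torque": joint torques, N m; "tcp_pos": TCP position; "eef_rot": TCP orientation; "contact_force": force on the tool from outside, world axes, zero at the start; "moment": the same for the moment, N m; "gripper_width": finger opening in m; "gripper_force": force on a finger pad.
Only numpy, scipy, OpenCV 4.12 (cv2) and the standard library are available. Lean on these libraries where they do the work, as an engineer would, in place of code of your own. Each camera call takes 0.05 s, during which the arm holds its last target. There are 200 camera calls.

## Working session

There is one attempt and no reset: what is moved stays moved. The work goes in short steps, Python scripts to look and compute and a tool call to move; the robot and the scene stay as the last step left them, time stands still between calls to the robot, and variables do not carry over. Pictures are saved under pics/ and viewed, at most 10 in all, crops included, and the job is handed in when it is done.

Besides the shell and the picture viewer there is one more tool, called after ">>>" by a JSON object that holds its "name" and its "arguments". jog_arm: Moves the arm, as the interface text tells. Its arguments: {"type":"object","properties":{"deltas":{"type":"array"},"force":{"type":"number"}},"required":["deltas"]}

```bash
mkdir -p pics; cat > h.py <<'E'
import numpy as np, cv2
from plant import r
def ray(n,u,v):
    c=r.camera_info(n); V=np.array(c["view"]); R=V[:3,:3]; t=V[:3,3]
    d=np.array([(u-c["cx"])/c["fx"],-(v-c["cy"])/c["fy"],-1.0])
    return -R.T@t, R.T@d
def onz(n,u,v,z):
    o,d=ray(n,u,v); return o+d*(z-o[2])/d[2]
def proj(n,p):
    c=r.camera_info(n); V=np.array(c["view"]); q=V[:3,:3]@np.array(p)+V[:3,3]
    return np.array([c["fx"]*q[0]/-q[2]+c["cx"], c["fy"]*-q[1]/-q[2]+c["cy"]])
def tri(a,b):
    (o1,d1),(o2,d2)=ray(*a),ray(*b)
    s=np.linalg.lstsq(np.c_[d1,-d2],o2-o1,rcond=None)[0]
    p,q=o1+s[0]*d1,o2+s[1]*d2
    return (p+q)/2,np.linalg.norm(p-q)
E
python3 - <<'E'
from h import *
for n in("scene","top"):
    im=r.capture(n); cv2.imwrite(f"pics/{n}0.png",im); print(n,{k:(v if k!="view" else np.round(v,3).tolist()) for k,v in r.camera_info(n).items()})
print(r.get_state())
E
```

```text
scene {'fx': 438.4416719768228, 'fy': 438.4416719768228, 'cx': 273.39164982860433, 'cy': 211.02475603941082, 'view': [[-0.454, 0.891, -0.011, 0.16], [-0.677, -0.336, 0.655, 0.365], [0.58, 0.305, 0.755, -1.319], [0.0, 0.0, 0.0, 1.0]]}
top {'fx': 502.7808542125746, 'fy': 502.7808542125746, 'cx': 281.16064696835423, 'cy': 207.02909628735952, 'view': [[0.002, -1.0, -0.026, 0.117], [0.988, -0.002, 0.151, -0.549], [-0.151, -0.026, 0.988, -0.887], [0.0, 0.0, 0.0, 1.0]]}
{'time_s': 0.1, 'joints': array([ 9.03611580e+01,  2.05876320e+01,  6.39336774e-01, -1.92920954e-02,
       -7.01368671e+01, -1.65074943e+01]), 'qd': array([ 0.04526856, -0.06280532,  0.11938664,  0.0613211 , -0.08154995,
        0.00031949]), 'joint_torque': array([-1.48266099e-03, -5.84166527e+01,  2.93747878e+01,  7.01554790e+00,
        1.00657847e-02, -5.52878294e-05]), 'tcp_pos': array([0.18760563, 0.64797051, 0.24471046]), 'eef_rot': array([ 1.79913194e+02, -6.81122907e-03, -1.61528997e+01]), 'contact_force': array([0.22183524, 0.0657064 , 0.61266013]), 'moment': array([-0.01150745, -0.01946172,  0.0740265 ]), 'gripper_force': 0.0, 'gripper_width': 0.08769699391540803}
```

View pics/scene0.png

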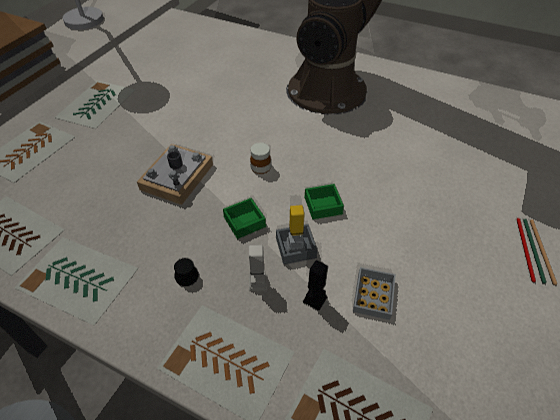

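View pics/top0.png

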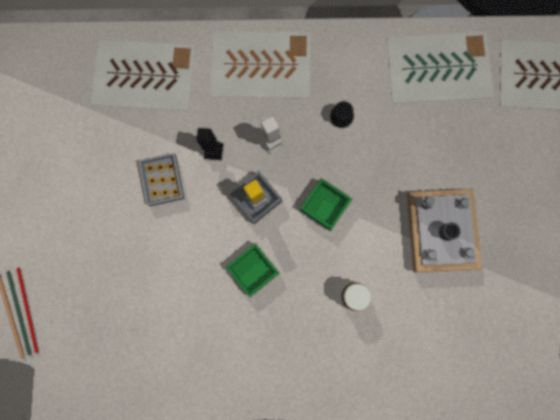

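The scene view has the driver at (296,220), in the grey stand at (296,243), and the foot at (176,172). The top view has the driver at (254,190), the stand at (256,197) and the foot at (445,230). Next I'll enlarge these areas.

```bash
python3 - <<'E'
from h import *
a=cv2.imread("pics/top0.png");b=cv2.imread("pics/scene0.png")
def crop(im,x,y,w,h,s): return cv2.resize(im[y:y+h,x:x+w],(w*s,h*s),interpolation=cv2.INTER_CUBIC)
L=crop(a,400,180,90,100,4);R=crop(b,130,138,90,72,4)
R=np.vstack([R,np.zeros((400-R.shape[0],R.shape[1],3),np.uint8)])
M=np.hstack([L,R]); M=np.clip(M.astype(float)*1.5,0,255).astype(np.uint8)
cv2.imwrite("pics/foot.png",M)
for n,im in(("top",a),("scene",b)):
    hsv=cv2.cvtColor(im,cv2.COLOR_BGR2HSV)
    for nm,lo,hi in(("yellow",(20,150,80),(35,255,255)),("wood",(8,70,70),(20,200,255))):
        m=cv2.inRange(hsv,lo,hi)
        for c in cv2.findContours(m,cv2.RETR_EXTERNAL,cv2.CHAIN_APPROX_NONE)[0]:
            if cv2.contourArea(cv2.convexHull(c))>100: print(n,nm,cv2.minAreaRect(c))
L=crop(a,220,160,72,72,5);R=crop(b,265,195,65,72,5)
cv2.imwrite("pics/drv.png",np.clip(np.hstack([L,R])*1.5,0,255).astype(np.uint8))
E
```

```text
top yellow ((253.74998474121094, 191.2499542236328), (19.722335815429688, 15.434873580932617), 59.036251068115234)
top wood ((10.128450393676758, 316.7615051269531), (83.90559387207031, 4.022869110107422), 73.3007583618164)
top wood ((443.8440856933594, 229.9735107421875), (81.6817626953125, 68.56666564941406), 85.60128784179688)
top wood ((164.09835815429688, 192.5819549560547), (9.144109725952148, 28.337688446044922), 84.80557250976562)
top wood ((161.98757934570312, 179.76382446289062), (8.567090034484863, 28.17153549194336), 86.98721313476562)
top wood ((159.45492553710938, 167.00411987304688), (8.238751411437988, 27.341794967651367), 84.80557250976562)
top wood ((278.3067626953125, 64.13777160644531), (9.699915885925293, 26.060720443725586), 2.385944128036499)
top wood ((266.33544921875, 63.6134147644043), (9.672266006469727, 27.01839828491211), 2.2906100749969482)
top wood ((254.3424530029297, 63.62358856201172), (9.686501502990723, 27.017953872680664), 2.4895529747009277)
top wood ((242.5, 63.0), (9.0, 26.0), 0.0)
top wood ((231.23208618164062, 63.16226577758789), (9.512752532
[... 1215 characters left out ...]
ne wood ((34.0000114440918, 280.5000305175781), (13.435027122497559, 26.162948608398438), 45.0)
scene wood ((543.0680541992188, 251.97425842285156), (69.05863189697266, 3.970559597015381), 69.30455017089844)
scene wood ((158.87582397460938, 187.4630889892578), (43.25544738769531, 14.991943359375), 34.99201583862305)
scene wood ((193.29269409179688, 169.1341552734375), (12.493901252746582, 41.38604736328125), 38.65980911254883)
scene wood ((26.810344696044922, 152.27587890625), (14.855627059936523, 22.469135284423828), 68.1985855102539)
scene wood ((39.295074462890625, 128.75408935546875), (11.523320198059082, 15.87657356262207), 50.19443130493164)
scene wood ((21.5, 29.0), (43.0, 36.0), 0.0)
```

View pics/foot.png

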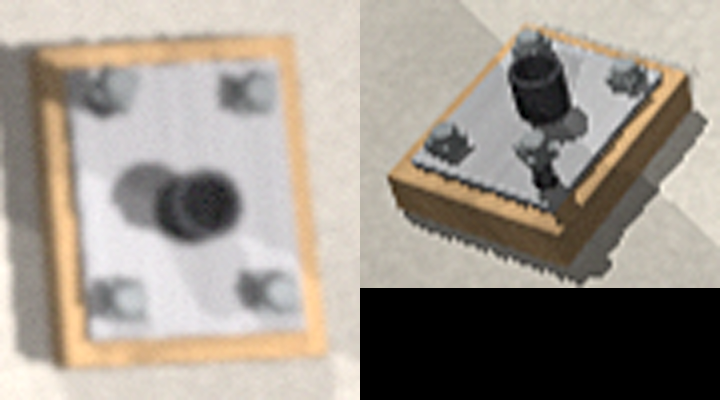

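View pics/drv.png

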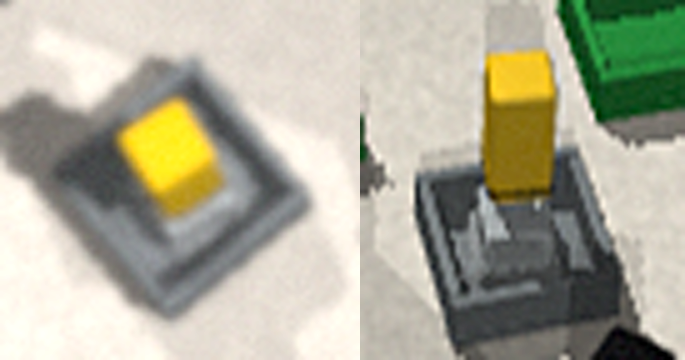

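The crops show a yellow handle rotated by about 30° and a slate stand at a similar angle. On the foot, the loose screw, with its shank visible, is the corner nearest the scene camera: about (173,175) in scene and (429,202) in top.

```bash
python3 - <<'E'
from h import *
T=lambda x,y:("top",400+x/4,180+y/4); S=lambda x,y:("scene",130+(x-360)/4,138+y/4)
P={}
for k,a,b in(("loose",T(116,88),S(532,146)),("h-++",T(258,90),S(447,138)),("h--",T(285,290),S(532,40)),("h+-",T(125,298),S(630,75))):
    print(k,*tri(a,b))
for k,(x,y) in dict(loose=(116,88),a=(258,90),b=(285,290),c=(125,298)).items(): print(k,onz(*T(x,y),.051 if k!="loose" else .073))
for nm,pts in(("plate",[(68,68),(278,60),(305,330),(90,340)]),):
    q=np.array([onz(*T(*p),.036)[:2] for p in pts]); print(nm,q,np.linalg.norm(q-np.roll(q,1,0),axis=1),q.mean(0))
D=lambda x,y:("top",220+x/5,160+y/5); E=lambda x,y:("scene",265+(x-360)/5,195+y/5)
def sq(f,pts,z):
    q=np.array([onz(*f(*p),z)[:2] for p in pts]); e=np.roll(q,-1,0)-q
    print(q.round(4).tolist(),np.linalg.norm(e,axis=1).round(4),"c",q.mean(0).round(4),"ang",(np.degrees(np.arctan2(e[:,1],e[:,0]))%90).round(1))
sq(D,[(195,60),(310,200),(170,318),(55,165)],.03)
for z in(.120,):
    sq(D,[(118,135),(182,97),(215,150),(152,190)],z); sq(E,[(487,52),(550,50),(555,100),(489,103)],z)
for n in("top","scene"): print(n,-np.array(r.camera_info(n)["view"])[:3,:3].T@np.array(r.camera_info(n)["view"])[:3,3])
E
```

```text
loose [ 0.55502409 -0.14992065  0.06546139] 0.002359560302132614
h-++ [ 0.55610878 -0.2178263   0.04427629] 0.0027349201343511063
h-- [ 0.46411847 -0.22349567  0.04626   ] 0.004631166127808393
h+- [ 0.46096731 -0.15332954  0.0425797 ] 0.003561911807205968
loose [ 0.55320465 -0.14680665  0.073     ]
a [ 0.55572005 -0.21682752  0.051     ]
b [ 0.46490673 -0.22404053  0.051     ]
c [ 0.46129112 -0.15271818  0.051     ]
plate [[ 0.56868501 -0.13503062]
 [ 0.57220718 -0.23184292]
 [ 0.44771708 -0.23725584]
 [ 0.44309544 -0.14013457]] [0.12569324 0.09687635 0.12460773 0.09723117] [ 0.50792618 -0.18606599]
[[0.6187, 0.1598], [0.5646, 0.116], [0.52, 0.1683], [0.5783, 0.2125]] [0.0696 0.0688 0.0731 0.0664] c [0.5704 0.1642] ang [39.  40.5 37.2 37.5]
[[0.5722, 0.1795], [0.5854, 0.1577], [0.5669, 0.1462], [0.5531, 0.1676]] [0.0255 0.0218 0.0255 0.0225] c [0.5694 0.1628] ang [31.2 31.8 32.8 31.8]
[[0.5657, 0.1475], [0.5538, 0.169], [0.5763, 0.1814], [0.5889, 0.1594]] [0.0246 0.0256 0.0253 0.0261] c [0.5712 0.1643] ang [28.9 28.7 29.9 27.2]
top [0.40841887 0.09267893 0.96288824]
scene [1.08412653 0.38258905 0.75940431]
```

>>> {"name": "jog_arm", "arguments": {"deltas": [[[1,2.4,-3,0,-0.048],[1,2.4,-3,0,-0.048],[1,2.4,-3,0,-0.048],[1,2.4,-3,0,-0.048],[1,2.4,-3,0,-0.048],[1,2.4,-3,0,-0.048],[1,2.4,-3,0,-0.048],[1,2.4,-3,0,-0.048]]], "force": 50}}

```text
time_s: 1.1
tcp_pos: [0.3802, 0.4071, 0.2453]
eef_rot: [180.0, -0.0, -38.2]
contact_force: [-0.1, 0.7, -0.4]
gripper_width: 0.0877
gripper_force: 0.0
```

>>> {"name": "jog_arm", "arguments": {"deltas": [[[1,2.4,-3,0,-0.048],[1,2.4,-3,0,-0.048],[1,2.4,-3,0,-0.048],[1,2.4,-3,0,-0.048],[1,2.4,-3,0,-0.048],[1,2.4,-3,0,-0.048],[1,2.4,-3,0,-0.048],[1,1.4,-0.5,0,-0.048]]]}}

```text
time_s: 2.1
tcp_pos: [0.5624, 0.1916, 0.2452]
eef_rot: [180.0, -0.0, -60.4]
contact_force: [0.4, 0.1, 0.0]
gripper_width: 0.0879
gripper_force: 0.0
```

```bash
python3 - <<'E'
from h import *
s=r.get_state(); print(s["time_s"],s["tcp_pos"],s["eef_rot"],s["joints"])
E
```

```text
2.1 [0.56238174 0.19161657 0.24522681] [ 1.79953966e+02 -2.42772146e-03 -6.03743904e+01] [ 3.76464694e+01  1.30317745e+01 -9.89866844e+00 -4.36272528e-03
 -6.71154797e+01 -8.01916258e+00]
```

>>> {"name": "jog_arm", "arguments": {"deltas": [[[0.2,0.8,-2.8,0,0],[0.2,0,0,-3,0],[0.2,0,0,-3,0],[0.2,0,0,-2,0],[0.2,0,0,0,0],[0.2,0,0,0,0]]]}}

```text
time_s: 2.85
tcp_pos: [0.5702, 0.1659, 0.1663]
eef_rot: [-180.0, -0.0, -60.1]
contact_force: [-0.4, 0.5, 0.8]
gripper_width: 0.0523
gripper_force: 0.0
```

```bash
python3 - <<'E'
from h import *
for n in("scene","top"): cv2.imwrite(f"pics/{n}1.png",r.capture(n))
for k,u,v,z in(("w",275,150,0),("bk",212,158,0),("wt",268,119,.114),("bt",202,130,.114)): print(k,onz("top",u,v,z))
a=cv2.imread("pics/scene1.png")[150:280,220:380]
cv2.imwrite("pics/c1.png",cv2.resize(a,None,fx=4,fy=4,interpolation=cv2.INTER_CUBIC))
E
```

```text
w [0.6696907  0.13075854 0.        ]
bk [0.6540547 0.2551954 0.       ]
wt [0.69489504 0.13877874 0.114     ]
bt [0.67558972 0.25476075 0.114     ]
```

View pics/c1.png

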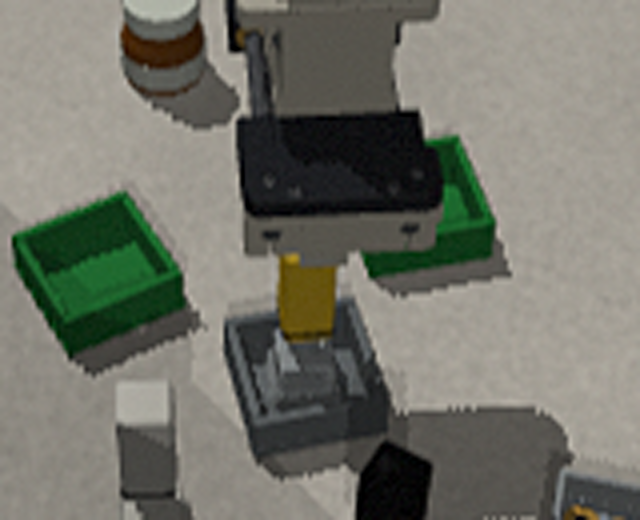

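The view shows the gripper square above the yellow handle, with both look-alikes clear of it.

>>> {"name": "jog_arm", "arguments": {"deltas": [[[0.2,0,-0.2,-3,0],[0.2,0,0,-3,0],[0.2,0,0,-1.6,0],[0.2,0,0,0,0],[-1,0,0,0,0],[-1,0,0,0,0],[-1,0,0,0,0],[-1,0,0,0,0]]]}}

```text
time_s: 3.95
tcp_pos: [0.57, 0.1635, 0.0902]
eef_rot: [-179.9, -0.0, -60.1]
contact_force: [-0.5, -0.1, 3.1]
gripper_width: 0.026
gripper_force: 49.3
```

>>> {"name": "jog_arm", "arguments": {"deltas": [[[-1,0,0,0,0],[-1,0,0,0,0],[-1,0,0,0,0]]]}}

```text
time_s: 4.32
tcp_pos: [0.57, 0.1635, 0.0901]
eef_rot: [-180.0, -0.0, -60.1]
contact_force: [-1.3, 0.4, 6.3]
gripper_width: 0.0258
gripper_force: 49.3
```

>>> {"name": "jog_arm", "arguments": {"deltas": [[[-1,0,0,1,0],[-1,0,0,2,0],[-1,0,0,3,0],[-1,0,0,3,0],[-1,0,0,2,0],[-1,0,0,0,0],[-1,0,0,0,0]]]}}

```text
time_s: 5.2
tcp_pos: [0.569, 0.1631, 0.1985]
eef_rot: [179.9, 0.0, -60.2]
contact_force: [0.2, 0.2, -2.9]
gripper_width: 0.0259
gripper_force: 49.3
```

```bash
python3 - <<'E'
from h import *
s=r.get_state(); print(s["tcp_pos"],s["contact_force"],s["moment"])
p=s["tcp_pos"]-[0,0,.084]
cs=[]
for n in("scene","top"):
    im=r.capture(n); cv2.imwrite(f"pics/{n}2.png",im); u=proj(n,p); print(n,u)
    x,y=int(u[0]),int(u[1]); c=im[max(0,y-50):y+30,x-40:x+40].copy(); c=cv2.resize(c,(400,400),interpolation=cv2.INTER_CUBIC)
    R=lambda a:np.array([[np.cos(a),-np.sin(a)],[np.sin(a),np.cos(a)]])
    for d in[(17,17),(17,-17),(-17,-17),(-17,17),(0,0)]:
        q=p.copy(); q[:2]+=R(np.radians(s["eef_rot"][2]))@np.array(d)/1000
        w=(proj(n,q)-[x-40,max(0,y-50)])*5; cv2.circle(c,tuple(int(t) for t in w),2,(0,0,255),-1)
    cs.append(c)
cv2.imwrite("pics/c2.png",np.clip(np.hstack(cs)*1.5,0,255).astype(np.uint8))
E
```

```text
[0.5689726  0.16308719 0.19846182] [ 0.2389997   0.18526935 -2.91926768] [ 0.00850151  0.00940169 -0.0441884 ]
scene [296.87214986 211.07981855]
top [253.4203479  189.45646853]
```

View pics/c2.png

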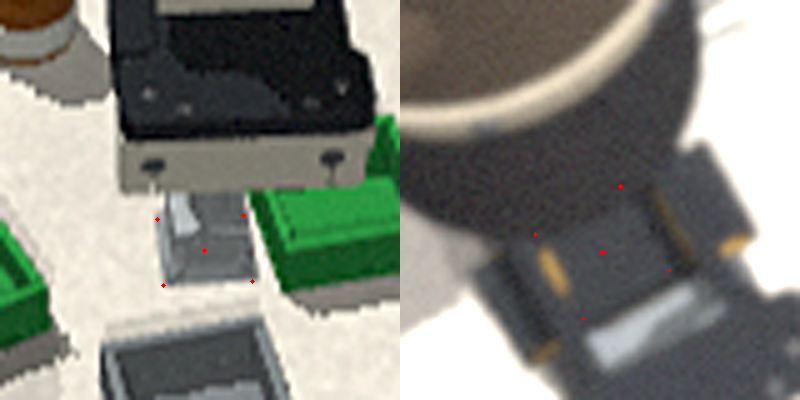

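In scene, the socket rim corners (165,283) and (257,279) lie within about 1 px of where the TCP pose predicts them. So the driver is held upright and centred to 1–2 mm. I'm carrying it across and refining the hole position.

>>> {"name": "jog_arm", "arguments": {"deltas": [[[-1,-0.1,-2,0,0],[-1,-0.2,-4,0,0],[-1,-0.2,-4,0,0],[-1,-0.2,-4,0,0],[-1,-0.2,-4,0,0],[-1,-0.2,-4,0,0],[-1,-0.1,-2,0,0],[-1,0,0,0,0]]]}}

```text
time_s: 6.3
tcp_pos: [0.5572, -0.0781, 0.1991]
eef_rot: [180.0, 0.0, -60.3]
contact_force: [0.2, 0.3, -1.7]
gripper_width: 0.0258
gripper_force: 49.3
```

```bash
python3 - <<'E'
from h import *
S=lambda x,y:("scene",130+(x-360)/4,138+y/4)
c={k:onz(*S(*p),.036)[:2] for k,p in dict(mp=(413,163),pp=(545,206),pm=(662,73)).items()}; print(c, np.linalg.norm(c['mp']-c['pp']),np.linalg.norm(c['pm']-c['pp']))
w={k:onz(*S(*p),.03)[:2] for k,p in dict(a=(388,180),b=(562,232),c=(692,78)).items()}; print(w, np.linalg.norm(w['a']-w['b']),np.linalg.norm(w['c']-w['b']), (w['a']+w['c'])/2,(c['mp']+c['pm'])/2)
# bright blobs of the heads in top view
im=cv2.imread("pics/top0.png"); g=cv2.cvtColor(im,cv2.COLOR_BGR2GRAY)
for n,z in(("top",.051),("scene",.051)):
  for h in [(-46,34),(-46,-34),(46,-34),(46,34)]:
    a=np.radians(2.7);p=np.array([.508+np.cos(a)*h[0]/1e3-np.sin(a)*h[1]/1e3,-.186+np.sin(a)*h[0]/1e3+np.cos(a)*h[1]/1e3,z if h!=(46,34) else .073]); print(n,h,p,proj(n,p))
E
```

```text
{'mp': array([ 0.57560985, -0.22820917]), 'pp': array([ 0.56989415, -0.13829939]), 'pm': array([ 0.44460042, -0.13970298])} 0.09009127324330617 0.12530159207056224
{'a': array([ 0.58924514, -0.2376039 ]), 'b': array([ 0.57821806, -0.12195879]), 'c': array([ 0.43495053, -0.1248919 ])} 0.11616965694640369 0.143297553718631 [ 0.51209784 -0.1812479 ] [ 0.51010513 -0.18395608]
top (-46, 34) [ 0.46044945 -0.15420464  0.051     ] [432.1045883  254.97069995]
top (-46, -34) [ 0.46365269 -0.22212915  0.051     ] [470.21186239 253.20071069]
top (46, -34) [ 0.55555055 -0.21779536  0.051     ] [465.04159392 202.59077558]
top (46, 34) [ 0.55234731 -0.14987085  0.073     ] [430.75508244 202.47173822]
scene (-46, 34) [ 0.46044945 -0.15420464  0.051     ] [196.08320947 153.77234243]
scene (-46, -34) [ 0.46365269 -0.22212915  0.051     ] [172.2642441  146.37117137]
scene (46, -34) [ 0.55555055 -0.21779536  0.051     ] [150.67702984 170.14866145]
scene (46, 34) [ 0.55234731 -0.14987085  0.073     ] [173.62667981 171.46280879]
```

>>> {"name": "jog_arm", "arguments": {"deltas": [[[-1,-0.1,-2,0,0],[-1,-0.2,-3,-0.5,0],[-1,-0.1,-2.1,-1,0],[-1,0,0,-0.5,0],[-1,0,0,0,0],[-1,0,0,0,0]]]}}

```text
time_s: 7.05
tcp_pos: [0.5541, -0.147, 0.1799]
eef_rot: [-180.0, -0.0, -60.1]
contact_force: [0.1, -0.1, -1.7]
gripper_width: 0.0256
gripper_force: 49.3
```

```bash
python3 - <<'E'
from h import *
s=r.get_state(); print(s["tcp_pos"],s["contact_force"],s["moment"],s["joints"])
p=s["tcp_pos"]-[0,0,.084]
im=r.capture("scene"); cv2.imwrite("pics/scene3.png",im)
x,y=130,115
c=np.clip(cv2.resize(im[y:y+100,x:x+100],(600,600),interpolation=cv2.INTER_CUBIC)*1.0*1.5,0,255).astype(np.uint8)
a=np.radians(s["eef_rot"][2])
for d in[(17,17),(17,-17),(-17,-17),(-17,17),(0,0)]:
    q=p.copy(); q[:2]+=np.array([[np.cos(a),-np.sin(a)],[np.sin(a),np.cos(a)]])@np.array(d)/1000
    w=(proj("scene",q)-[x,y])*6; print(w); cv2.circle(c,tuple(int(t) for t in w),2,(0,0,255),-1)
h=np.array([.553,-.1495,.036]); 
for z in(.036,.058,.073):
    h[2]=z; w=(proj("scene",h)-[x,y])*6; print(w); cv2.circle(c,tuple(int(t) for t in w),2,(0,255,0),-1)
cv2.imwrite("pics/c3.png",c)
E
```

```text
[ 0.55405521 -0.14703768  0.17988975] [ 0.06830727 -0.08831352 -1.74289926] [0.07627838 0.00248689 0.02556738] [ 4.68850445e+00  1.40030158e+01 -1.76970849e+01  6.25376003e-03
 -5.82735611e+01  2.52177107e+01]
[202.45414692 333.1322824 ]
[212.76434877 269.87773873]
[304.29863381 265.97415356]
[296.120985   329.08295968]
[253.98252111 299.15352421]
[279.10237181 409.35878587]
[268.78588497 368.68296395]
[261.55307903 340.16547241]
```

View pics/c3.png

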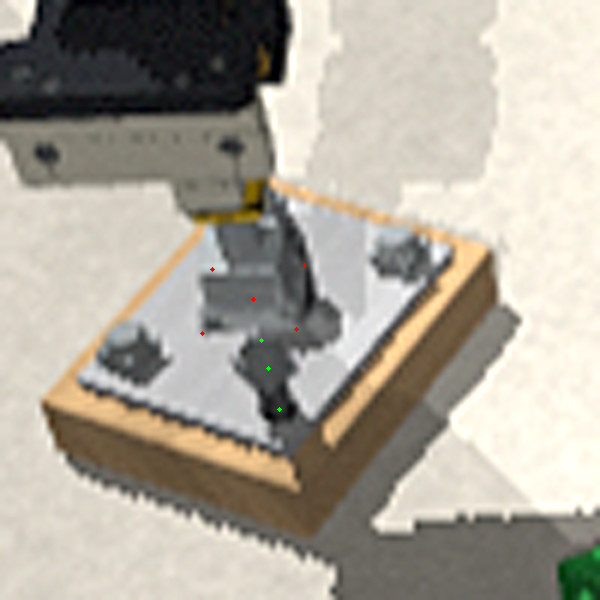

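The view shows the shank foot at (278,412), which matches my projected hole at (279,409), with the head at about (262,355). I'll lower the flare over the crown centred on the hole.

>>> {"name": "jog_arm", "arguments": {"deltas": [[[-1,-0.1,-0.25,-0.5,0],[-1,0,0,-0.7,0],[-1,0,0,-0.6,0],[-1,0,0,-0.4,0],[-1,0,0,-0.4,0],[-1,0,0,-0.2,0],[-1,0,0,-0.2,0],[-1,0,0,0,0]]]}}

```text
time_s: 8.1
tcp_pos: [0.5527, -0.1501, 0.1495]
eef_rot: [180.0, 0.0, -60.1]
contact_force: [0.5, 0.3, -2.5]
gripper_width: 0.0261
gripper_force: 49.3
```

>>> {"name": "jog_arm", "arguments": {"deltas": [[[-1,0,0,-0.1,0],[-1,0,0,-0.1,0],[-1,0,0,0,0]]]}}

```text
time_s: 8.48
tcp_pos: [0.553, -0.1501, 0.1478]
eef_rot: [-180.0, -0.0, -60.1]
contact_force: [0.9, 0.2, 0.1]
gripper_width: 0.0259
gripper_force: 49.3
```

```bash
python3 - <<'E'
from h import *
s=r.get_state(); print(s["tcp_pos"],s["contact_force"],s["moment"])
E
```

```text
[ 0.55304778 -0.15013714  0.14777883] [0.87499528 0.21475409 0.06345099] [ 0.20049676 -0.31628569  0.00157491]
```

>>> {"name": "jog_arm", "arguments": {"deltas": [[[-1,0,0,-0.1,0],[-1,0,0,0,0]]]}}

```text
time_s: 8.72
tcp_pos: [0.5532, -0.1501, 0.1469]
eef_rot: [-179.9, -0.0, -60.1]
contact_force: [1.8, 1.6, 0.9]
gripper_width: 0.026
gripper_force: 49.3
```

>>> {"name": "jog_arm", "arguments": {"deltas": [[[-1,0,0,-0.1,0],[-1,0,0,0,0]]]}}

```text
time_s: 8.98
tcp_pos: [0.5534, -0.1501, 0.146]
eef_rot: [-179.9, -0.0, -60.1]
contact_force: [2.6, 0.6, 2.7]
gripper_width: 0.0262
gripper_force: 49.4
```

```bash
python3 - <<'E'
from h import *
s=r.get_state(); print(s["tcp_pos"],s["contact_force"],s["moment"])
E
```

```text
[ 0.5534215  -0.15011939  0.14597958] [2.56264645 0.56843774 2.66155654] [ 0.38766044 -1.01190512  0.00138494]
```

>>> {"name": "jog_arm", "arguments": {"deltas": [[[-1,0,0,0,0.1],[-1,0,0,0,0.1],[-1,0,0,0,0]]]}}

```text
time_s: 9.35
tcp_pos: [0.5528, -0.1502, 0.1455]
eef_rot: [-180.0, -0.0, -48.7]
contact_force: [1.2, 0.1, 1.1]
gripper_width: 0.026
gripper_force: 49.4
```

>>> {"name": "jog_arm", "arguments": {"deltas": [[[-1,0,0,0,0.1],[-1,0,0,0,0.1],[-1,0,0,0,0]]]}}

```text
time_s: 9.72
tcp_pos: [0.5523, -0.1502, 0.1452]
eef_rot: [180.0, 0.0, -37.4]
contact_force: [1.1, -0.4, -1.3]
gripper_width: 0.026
gripper_force: 49.3
```

```bash
python3 - <<'E'
from h import *
s=r.get_state(); print(s["tcp_pos"],s["contact_force"],s["moment"])
E
```

```text
[ 0.55229404 -0.15017179  0.14520031] [ 1.05351089 -0.3926423  -1.29793609] [-0.01628687 -0.5842306   0.01049995]
```

>>> {"name": "jog_arm", "arguments": {"deltas": [[[-1,0,0,-0.1,0],[-1,0,0,-0.1,0],[-1,0,0,0,0]]]}}

```text
time_s: 10.1
tcp_pos: [0.5531, -0.1502, 0.144]
eef_rot: [-180.0, -0.1, -37.3]
contact_force: [0.6, -0.1, 4.4]
gripper_width: 0.026
gripper_force: 49.3
```

>>> {"name": "jog_arm", "arguments": {"deltas": [[[-1,0,0,-0.1,0],[-1,0,0,0,0]]]}}

```text
time_s: 10.35
tcp_pos: [0.5537, -0.1503, 0.1434]
eef_rot: [-179.9, -0.1, -37.2]
contact_force: [0.7, -1.1, 6.1]
gripper_width: 0.0263
gripper_force: 49.3
```

```bash
python3 - <<'E'
from h import *
s=r.get_state(); print(s["tcp_pos"],s["contact_force"],s["moment"])
E
```

```text
[ 0.55371432 -0.15034231  0.14342811] [ 0.6510046  -1.10552416  6.10959148] [-0.23791584 -0.69328682 -0.0345459 ]
```

>>> {"name": "jog_arm", "arguments": {"deltas": [[[-1,0,0,0,0.1],[-1,0,0,0,0.1],[-1,0,0,0,0]]]}}

```text
time_s: 10.72
tcp_pos: [0.5522, -0.1501, 0.142]
eef_rot: [180.0, 0.1, -25.8]
contact_force: [1.5, 0.0, -1.1]
gripper_width: 0.0259
gripper_force: 49.3
```

>>> {"name": "jog_arm", "arguments": {"deltas": [[[-1,0,0,0,0.1],[-1,0,0,0,0.1],[-1,0,0,0,0]]]}}

```text
time_s: 11.1
tcp_pos: [0.5521, -0.15, 0.1419]
eef_rot: [180.0, 0.1, -14.5]
contact_force: [0.3, -0.4, -1.6]
gripper_width: 0.0259
gripper_force: 49.3
```

```bash
python3 - <<'E'
from h import *
s=r.get_state(); print(s["tcp_pos"],s["contact_force"],s["moment"])
E
```

```text
[ 0.55209033 -0.15001424  0.14189671] [ 0.33173696 -0.35490342 -1.59162583] [ 0.09532497 -0.31505629 -0.03315631]
```

>>> {"name": "jog_arm", "arguments": {"deltas": [[[-1,0,0,-0.1,0],[-1,0,0,-0.1,0],[-1,0,0,0,0]]]}}

```text
time_s: 11.48
tcp_pos: [0.5524, -0.1501, 0.1403]
eef_rot: [180.0, 0.0, -14.4]
contact_force: [-1.1, 0.4, -2.2]
gripper_width: 0.026
gripper_force: 49.3
```

>>> {"name": "jog_arm", "arguments": {"deltas": [[[-1,0,0,-0.1,0],[-1,0,0,0,0]]]}}

```text
time_s: 11.72
tcp_pos: [0.5526, -0.1501, 0.1394]
eef_rot: [180.0, 0.0, -14.3]
contact_force: [0.4, 1.1, -1.6]
gripper_width: 0.0257
gripper_force: 49.3
```

```bash
python3 - <<'E'
from h import *
s=r.get_state(); print(s["tcp_pos"],s["contact_force"],s["moment"])
E
```

```text
[ 0.55258195 -0.15012378  0.13944978] [ 0.38640629  1.06391959 -1.56037425] [0.24483363 0.11197424 0.00850422]
```

>>> {"name": "jog_arm", "arguments": {"deltas": [[[-1,0,0,-0.1,0],[-1,0,0,-0.1,0],[-1,0,0,0,0]]]}}

```text
time_s: 12.1
tcp_pos: [0.5526, -0.1502, 0.1374]
eef_rot: [180.0, 0.0, -14.3]
contact_force: [-0.3, 0.5, -1.8]
gripper_width: 0.0259
gripper_force: 49.3
```

>>> {"name": "jog_arm", "arguments": {"deltas": [[[-1,0,0,-0.1,0],[-1,0,0,0,0]]]}}

```text
time_s: 12.35
tcp_pos: [0.5527, -0.1502, 0.1365]
eef_rot: [180.0, 0.0, -14.3]
contact_force: [0.0, 0.7, -0.9]
gripper_width: 0.0259
gripper_force: 49.3
```

>>> {"name": "jog_arm", "arguments": {"deltas": [[[-1,0,0,-0.1,0],[-1,0,0,0,0]]]}}

```text
time_s: 12.6
tcp_pos: [0.5527, -0.1501, 0.1355]
eef_rot: [180.0, 0.0, -14.3]
contact_force: [-1.5, 1.0, -1.2]
gripper_width: 0.0259
gripper_force: 49.3
```

>>> {"name": "jog_arm", "arguments": {"deltas": [[[-1,0,0,-0.1,0],[-1,0,0,0,0]]]}}

```text
time_s: 12.85
tcp_pos: [0.5529, -0.1503, 0.135]
eef_rot: [180.0, -0.0, -14.3]
contact_force: [-2.1, -0.2, 3.2]
gripper_width: 0.0264
gripper_force: 49.3
```

```bash
python3 - <<'E'
from h import *
s=r.get_state(); print(s["tcp_pos"],s["contact_force"],s["moment"])
im=r.capture("scene"); x,y=140,125
c=np.clip(cv2.resize(im[y:y+85,x:x+85],(680,595),interpolation=cv2.INTER_CUBIC)*1.8,0,255).astype(np.uint8)
c=np.clip(cv2.resize(im[y:y+75,x:x+75],(600,600),interpolation=cv2.INTER_CUBIC)*1.8,0,255).astype(np.uint8)
p=s["tcp_pos"]-[0,0,.084]; a=np.radians(s["eef_rot"][2])
for d in[(17,17),(17,-17),(-17,-17),(-17,17),(0,0)]:
    q=p.copy(); q[:2]+=np.array([[np.cos(a),-np.sin(a)],[np.sin(a),np.cos(a)]])@np.array(d)/1000
    w=(proj("scene",q)-[x,y])*8; cv2.circle(c,tuple(int(t) for t in w),2,(0,0,255),-1)
for z in(.036,.051):
    w=(proj("scene",[.5528,-.1497,z])-[x,y])*8; cv2.circle(c,tuple(int(t) for t in w),2,(0,255,0),-1)
cv2.imwrite("pics/c4.png",c)
E
```

```text
[ 0.55294021 -0.15027646  0.1350135 ] [-2.13543062 -0.17326507  3.21370441] [ 0.20449959  0.77479186 -0.06626153]
```

View pics/c4.png

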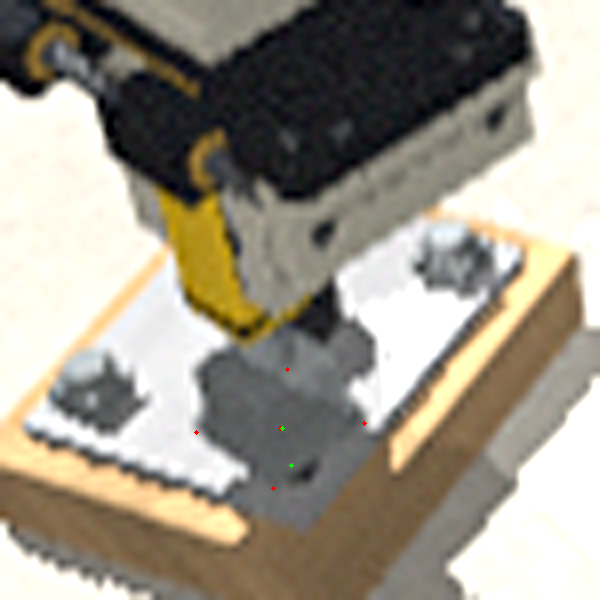

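The socket is home (z = 0.135 at about 5 N) at yaw -14°. The image can't show the small lean, so I'll ease off and feel for the lean limits on both sides to find the true centre.

>>> {"name": "jog_arm", "arguments": {"deltas": [[[-1,0,0,0.1,0],[-1,0.2,0,0,0],[-1,0.2,0,0,0],[-1,0,0,0,0]]]}}

```text
time_s: 13.4
tcp_pos: [0.5567, -0.1501, 0.1354]
eef_rot: [180.0, 0.0, -14.3]
contact_force: [-2.8, 0.7, 1.4]
gripper_width: 0.0259
gripper_force: 49.3
```

>>> {"name": "jog_arm", "arguments": {"deltas": [[[-1,0.1,0,0,0],[-1,0,0,0,0]]]}}

```text
time_s: 13.65
tcp_pos: [0.5578, -0.1501, 0.1355]
eef_rot: [-180.0, -0.0, -14.3]
contact_force: [-1.8, 0.5, 1.7]
gripper_width: 0.0258
gripper_force: 49.3
```

>>> {"name": "jog_arm", "arguments": {"deltas": [[[-1,0.1,0,0,0],[-1,0,0,0,0]]]}}

```text
time_s: 13.9
tcp_pos: [0.5586, -0.1501, 0.1355]
eef_rot: [180.0, 0.0, -14.3]
contact_force: [-3.0, 0.1, 1.6]
gripper_width: 0.026
gripper_force: 49.3
```

>>> {"name": "jog_arm", "arguments": {"deltas": [[[-1,0.1,0,0,0],[-1,0,0,0,0]]]}}

```text
time_s: 14.15
tcp_pos: [0.5591, -0.1502, 0.1354]
eef_rot: [180.0, 0.1, -14.3]
contact_force: [-4.8, 1.0, 2.6]
gripper_width: 0.0258
gripper_force: 49.3
```

>>> {"name": "jog_arm", "arguments": {"deltas": [[[-1,0.1,0,0,0],[-1,0,0,0,0]]]}}

```text
time_s: 14.4
tcp_pos: [0.5594, -0.1503, 0.1353]
eef_rot: [180.0, 0.2, -14.3]
contact_force: [-6.6, 0.4, 4.2]
gripper_width: 0.026
gripper_force: 49.3
```

>>> {"name": "jog_arm", "arguments": {"deltas": [[[-1,0.1,0,0,0],[-1,0,0,0,0]]]}}

```text
time_s: 14.65
tcp_pos: [0.5598, -0.1504, 0.1351]
eef_rot: [179.9, 0.2, -14.3]
contact_force: [-8.2, 1.2, 4.7]
gripper_width: 0.0263
gripper_force: 49.5
```

>>> {"name": "jog_arm", "arguments": {"deltas": [[[-1,-0.4,0,0,0],[-1,-0.4,0,0,0],[-1,-0.3,0,0,0],[-1,-0.2,0,0,0],[-1,0,0,0,0]]]}}

```text
time_s: 15.28
tcp_pos: [0.5489, -0.1502, 0.1357]
eef_rot: [180.0, -0.0, -14.3]
contact_force: [1.3, -0.7, -0.4]
gripper_width: 0.0255
gripper_force: 49.5
```

>>> {"name": "jog_arm", "arguments": {"deltas": [[[-1,-0.1,0,0,0],[-1,0,0,0,0]]]}}

```text
time_s: 15.52
tcp_pos: [0.5479, -0.1502, 0.1357]
eef_rot: [180.0, -0.0, -14.3]
contact_force: [2.0, -1.2, -0.0]
gripper_width: 0.0257
gripper_force: 49.5
```

>>> {"name": "jog_arm", "arguments": {"deltas": [[[-1,-0.1,0,0,0],[-1,0,0,0,0]]]}}

```text
time_s: 15.78
tcp_pos: [0.5469, -0.1501, 0.1357]
eef_rot: [-180.0, -0.0, -14.3]
contact_force: [2.9, -1.0, 0.1]
gripper_width: 0.0257
gripper_force: 49.5
```

>>> {"name": "jog_arm", "arguments": {"deltas": [[[-1,-0.1,0,0,0],[-1,0,0,0,0]]]}}

```text
time_s: 16.02
tcp_pos: [0.5464, -0.1501, 0.1358]
eef_rot: [-180.0, -0.1, -14.3]
contact_force: [4.8, -0.3, -0.3]
gripper_width: 0.026
gripper_force: 49.5
```

>>> {"name": "jog_arm", "arguments": {"deltas": [[[-1,-0.1,0,0,0],[-1,0,0,0,0]]]}}

```text
time_s: 16.27
tcp_pos: [0.546, -0.15, 0.1359]
eef_rot: [-180.0, -0.1, -14.3]
contact_force: [7.4, -1.4, -1.9]
gripper_width: 0.0262
gripper_force: 49.5
```

>>> {"name": "jog_arm", "arguments": {"deltas": [[[-1,0.4,0,0,0],[-1,0.4,0,0,0],[-1,0,0.3,0,0],[-1,0,0.2,0,0],[-1,0,0,0,0]]]}}

```text
time_s: 16.9
tcp_pos: [0.5524, -0.1451, 0.1354]
eef_rot: [180.0, 0.0, -14.3]
contact_force: [-1.3, -2.3, 1.7]
gripper_width: 0.0259
gripper_force: 49.5
```

>>> {"name": "jog_arm", "arguments": {"deltas": [[[-1,0,0.1,0,0],[-1,0,0,0,0]]]}}

```text
time_s: 17.15
tcp_pos: [0.5525, -0.1445, 0.1355]
eef_rot: [180.0, 0.0, -14.3]
contact_force: [-1.4, -5.5, 2.5]
gripper_width: 0.0262
gripper_force: 49.5
```

>>> {"name": "jog_arm", "arguments": {"deltas": [[[-1,0,0.1,0,0],[-1,0,0,0,0]]]}}

```text
time_s: 17.4
tcp_pos: [0.5525, -0.144, 0.1356]
eef_rot: [179.9, 0.0, -14.3]
contact_force: [-0.5, -7.8, 1.8]
gripper_width: 0.0256
gripper_force: 49.5
```

>>> {"name": "jog_arm", "arguments": {"deltas": [[[-1,0,0.1,0,0],[-1,0,0,0,0]]]}}

```text
time_s: 17.65
tcp_pos: [0.5525, -0.1435, 0.1356]
eef_rot: [179.9, 0.0, -14.3]
contact_force: [-1.5, -9.4, 0.2]
gripper_width: 0.0259
gripper_force: 49.5
```

>>> {"name": "jog_arm", "arguments": {"deltas": [[[-1,0,-0.4,0,0],[-1,0,-0.4,0,0],[-1,0,-0.3,0,0],[-1,0,-0.2,0,0],[-1,0,0,0,0]]]}}

```text
time_s: 18.27
tcp_pos: [0.553, -0.1551, 0.1356]
eef_rot: [-180.0, -0.0, -14.3]
contact_force: [0.3, 2.9, 0.5]
gripper_width: 0.026
gripper_force: 49.5
```

>>> {"name": "jog_arm", "arguments": {"deltas": [[[-1,0,-0.1,0,0],[-1,0,0,0,0]]]}}

```text
time_s: 18.52
tcp_pos: [0.5529, -0.1562, 0.1356]
eef_rot: [-180.0, -0.0, -14.3]
contact_force: [0.7, 2.1, -0.4]
gripper_width: 0.026
gripper_force: 49.5
```

>>> {"name": "jog_arm", "arguments": {"deltas": [[[-1,0,-0.1,0,0],[-1,0,0,0,0]]]}}

```text
time_s: 18.77
tcp_pos: [0.553, -0.1568, 0.1356]
eef_rot: [-180.0, -0.0, -14.3]
contact_force: [0.6, 4.8, 1.4]
gripper_width: 0.0259
gripper_force: 49.5
```

>>> {"name": "jog_arm", "arguments": {"deltas": [[[-1,0,-0.1,0,0],[-1,0,0,0,0]]]}}

```text
time_s: 19.02
tcp_pos: [0.553, -0.1574, 0.1356]
eef_rot: [-179.9, -0.0, -14.3]
contact_force: [-0.2, 7.3, 1.5]
gripper_width: 0.0261
gripper_force: 49.5
```

Lean limits at equal force are x 0.5464/0.5591 and y -0.1568/-0.1447, so the true centre is (0.5528, -0.1507). I'll overshoot by the play and come back to leave the screw upright.

>>> {"name": "jog_arm", "arguments": {"deltas": [[[-1,0,0.4,0,0],[-1,0,0.35,0,0],[-1,0.13,0.13,0,0],[-1,0,0,0,0],[-1,-0.13,-0.13,-0.05,0],[-1,0,0,0,0],[-1,0,0,0,0],[-1,0,0,0,0]]]}}

```text
time_s: 20.02
tcp_pos: [0.553, -0.1506, 0.1352]
eef_rot: [-180.0, -0.0, -14.3]
contact_force: [0.5, 0.6, 1.1]
gripper_width: 0.0257
gripper_force: 49.5
```

>>> {"name": "jog_arm", "arguments": {"deltas": [[[-1,0,0,0,-0.05],[-1,0,0,0,-0.05],[-1,0,0,0,-0.1],[-1,0,0,0,-0.1],[-1,0,0,0,0]]]}}

```text
time_s: 20.65
tcp_pos: [0.5528, -0.1506, 0.1351]
eef_rot: [-180.0, -0.0, -31.5]
contact_force: [0.0, 0.0, 1.3]
gripper_width: 0.026
gripper_force: 49.5
```

```bash
python3 - <<'E'
from h import *
s=r.get_state(); print(s["tcp_pos"],s["contact_force"],s["moment"],s["joints"],s["eef_rot"])
E
```

```text
[ 0.55280641 -0.15064806  0.13513465] [0.0395508  0.01121    1.25840746] [-0.02870792 -0.0868908   0.03199396] [ 4.31606131e+00  1.65479953e+01 -2.08116301e+01  4.83590356e-03
 -5.26314941e+01  5.42262030e+01] [-1.79997927e+02 -9.45198846e-03 -3.14548011e+01]
```

>>> {"name": "jog_arm", "arguments": {"deltas": [[[-1,0,0,0,-0.1],[-1,0,0,0,-0.1],[-1,0,0,0,0]]]}}

```text
time_s: 21.02
tcp_pos: [0.5529, -0.1506, 0.1351]
eef_rot: [-180.0, -0.0, -42.8]
contact_force: [1.3, 0.1, 1.3]
gripper_width: 0.0257
gripper_force: 49.5
```

```bash
python3 - <<'E'
from h import *
s=r.get_state(); print(s["tcp_pos"],s["contact_force"],s["moment"],s["eef_rot"])
E
```

```text
[ 0.55293852 -0.15059058  0.13513201] [1.26954459 0.06237664 1.28793867] [ 0.24811866 -0.31762779  0.09682692] [-1.79982400e+02 -1.82700249e-02 -4.27970787e+01]
```

>>> {"name": "jog_arm", "arguments": {"deltas": [[[-1,0,0,0,-0.1],[-1,0,0,0,-0.1],[-1,0,0,0,-0.1],[-1,0,0,0,-0.1],[-1,0,0,-0.02,-0.1],[-1,0,0,0,-0.1],[-1,0,0,0,-0.1],[-1,0,0,0,-0.1]]]}}

```text
time_s: 22.02
tcp_pos: [0.553, -0.1505, 0.1348]
eef_rot: [-180.0, 0.0, -88.7]
contact_force: [1.7, 0.7, -0.2]
gripper_width: 0.026
gripper_force: 49.5
```

>>> {"name": "jog_arm", "arguments": {"deltas": [[[-1,0,0,-0.02,-0.1],[-1,0,0,0,-0.1],[-1,0,0,0,-0.1],[-1,0,0,0,-0.1],[-1,0,0,-0.02,-0.1],[-1,0,0,0,-0.1],[-1,0,0,0,-0.1],[-1,0,0,0,0]]]}}

```text
time_s: 23.02
tcp_pos: [0.5529, -0.1506, 0.1343]
eef_rot: [-180.0, 0.0, -128.7]
contact_force: [1.2, 0.4, -1.6]
gripper_width: 0.0257
gripper_force: 49.5
```

```bash
python3 - <<'E'
from h import *
s=r.get_state(); print(s["tcp_pos"],s["contact_force"],s["moment"],s["joints"],s["eef_rot"])
E
```

```text
[ 0.5529161  -0.15063262  0.13434507] [ 1.16507039  0.37071907 -1.56129599] [ 0.01227285 -0.8028137   0.07816976] [ 4.31495220e+00  1.66026270e+01 -2.08529243e+01  1.30334664e-03
 -5.25286844e+01 -4.30036021e+01] [-1.79987766e+02  9.99530015e-03 -1.28687856e+02]
```

>>> {"name": "jog_arm", "arguments": {"deltas": [[[-1,0,0,0,0.1],[-1,0,0,0,0.05],[-1,0,0,0.3,0],[-1,0,0,0.5,0],[-1,0,0,0.8,0],[-1,0,0,1.2,0],[-1,0,0,2,0],[-1,0,0,2,0]]]}}

```text
time_s: 24.02
tcp_pos: [0.5527, -0.1507, 0.2039]
eef_rot: [-180.0, 0.0, -120.3]
contact_force: [-0.2, -0.6, -1.6]
gripper_width: 0.026
gripper_force: 49.5
```

>>> {"name": "jog_arm", "arguments": {"deltas": [[[-1,0.1,2,0,0.1],[-1,0.2,4,0,0.1],[-1,0.2,4,0,0.1],[-1,0.2,4,0,0.1],[-1,0.2,4,0,0.1],[-1,0.2,4,0,0.1],[-1,0.2,4,0,0.1],[-1,0.2,3,0,0.1]]]}}

```text
time_s: 25.02
tcp_pos: [0.5677, 0.141, 0.2034]
eef_rot: [-179.9, 0.0, -74.2]
contact_force: [0.6, -0.9, -2.8]
gripper_width: 0.0256
gripper_force: 49.5
```

>>> {"name": "jog_arm", "arguments": {"deltas": [[[-1,0.2,2,0,0.1],[-1,0,0.4,0,0.1],[-1,0,0,0,0.05],[-1,0,0,0,0]]]}}

```text
time_s: 25.52
tcp_pos: [0.5697, 0.1635, 0.2032]
eef_rot: [-180.0, -0.0, -60.2]
contact_force: [0.5, 0.0, -1.8]
gripper_width: 0.0262
gripper_force: 49.5
```

```bash
python3 - <<'E'
from h import *
s=r.get_state(); print(s["tcp_pos"],s["contact_force"],s["moment"])
a=r.capture("top");b=r.capture("scene");cv2.imwrite("pics/top5.png",a);cv2.imwrite("pics/scene5.png",b)
L=cv2.resize(a[180:280,400:490],(360,400),interpolation=cv2.INTER_CUBIC);R=cv2.resize(b[138:210,130:220],(450,360),interpolation=cv2.INTER_CUBIC)
R=cv2.copyMakeBorder(R[:,:440],0,40,0,0,cv2.BORDER_CONSTANT)
M=np.hstack([L,R])*1.5
M=np.clip(M,0,255).astype(np.uint8)
for z in(.036,.058,.072):
    w=proj("scene",[.5528,-.1506,z]); cv2.circle(M,(int(360+(w[0]-130)*5),int((w[1]-138)*5)),2,(0,0,255),-1)
    w=proj("top",[.5528,-.1506,z]); cv2.circle(M,(int((w[0]-400)*4),int((w[1]-180)*4)),2,(0,0,255),-1)
cv2.imwrite("pics/c5.png",M)
E
```

```text
[0.56971886 0.16350793 0.20315176] [ 0.45756439  0.04983319 -1.7590056 ] [ 0.03430338  0.01733748 -0.01223369]
```

View pics/c5.png

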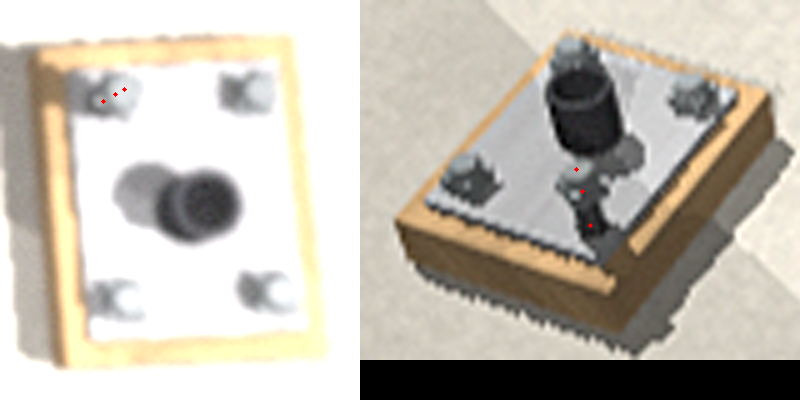

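The loose screw now lines up with the vertical through its hole: in scene its head centre is at about (581,186), on the projected axis. I'm lowering the driver into its stand.

>>> {"name": "jog_arm", "arguments": {"deltas": [[[-1,0,0.05,-2,0],[-1,0,0,-3,0],[-1,0,0,-3,0],[-1,0,0,-2,0],[-1,0,0,-0.7,0],[-1,0,0,-0.3,0],[-1,0,0,0,0]]]}}

```text
time_s: 26.5
tcp_pos: [0.5701, 0.1641, 0.0932]
eef_rot: [-179.9, -0.0, -60.2]
contact_force: [0.1, 0.2, -1.2]
gripper_width: 0.0257
gripper_force: 49.5
```

>>> {"name": "jog_arm", "arguments": {"deltas": [[[-1,0,0,-0.1,0],[-1,0,0,-0.1,0],[-1,0,0,0,0]]]}}

```text
time_s: 26.88
tcp_pos: [0.5697, 0.1639, 0.0906]
eef_rot: [-180.0, 0.0, -60.1]
contact_force: [0.5, 0.2, -2.7]
gripper_width: 0.026
gripper_force: 49.5
```

>>> {"name": "jog_arm", "arguments": {"deltas": [[[-1,0,0,-0.1,0],[-1,0,0,0,0]]]}}

```text
time_s: 27.12
tcp_pos: [0.5699, 0.1639, 0.0901]
eef_rot: [-180.0, -0.0, -60.1]
contact_force: [-2.6, -0.5, 4.7]
gripper_width: 0.0262
gripper_force: 49.5
```

Floor contact, so I'm releasing it gently and withdrawing.

>>> {"name": "jog_arm", "arguments": {"deltas": [[[-0.3,0,0,0,0],[0,0,0,0,0],[0.2,0,0,0,0],[0.2,0,0,0,0],[0.2,0,0,0,0],[0.2,0,0,0,0]]]}}

```text
time_s: 27.88
tcp_pos: [0.5697, 0.1638, 0.0895]
eef_rot: [-180.0, -0.0, -60.2]
contact_force: [-0.5, 0.0, -0.0]
gripper_width: 0.0522
gripper_force: 0.0
```

>>> {"name": "jog_arm", "arguments": {"deltas": [[[0.2,0,0,1,0],[0.2,0,0,2,0],[0.2,0,0,3,0],[0.2,0,0,4,0],[0.2,0,0,4,0],[0.2,-3,3,0,0],[0.2,-4,4,0,0],[0.2,-4,4,0,0]]]}}

```text
time_s: 28.88
tcp_pos: [0.4588, 0.2746, 0.2305]
eef_rot: [-179.9, 0.0, -60.2]
contact_force: [0.3, 0.3, 0.9]
gripper_width: 0.0528
gripper_force: 0.0
```

>>> {"name": "jog_arm", "arguments": {"deltas": [[[0.2,-2,5,0,0],[0.2,-1,5,0,0],[0.2,0,5,0,0],[0.2,0,0,0,0],[0.2,0,0,0,0]]]}}

```text
time_s: 29.5
tcp_pos: [0.4295, 0.4237, 0.2296]
eef_rot: [180.0, -0.0, -60.1]
contact_force: [0.8, 0.1, -0.1]
gripper_width: 0.0526
gripper_force: 0.0
```

```bash
python3 - <<'E'
from h import *
s=r.get_state(); print(s["tcp_pos"],s["contact_force"],s["gripper_width"])
a=r.capture("top");b=r.capture("scene");cv2.imwrite("pics/top6.png",a);cv2.imwrite("pics/scene6.png",b)
for n,im in(("top",a),("scene",b)):
    m=cv2.inRange(cv2.cvtColor(im,cv2.COLOR_BGR2HSV),(20,150,80),(35,255,255))
    print(n,[cv2.minAreaRect(c) for c in cv2.findContours(m,cv2.RETR_EXTERNAL,cv2.CHAIN_APPROX_NONE)[0] if cv2.contourArea(c)>80])
f=lambda im,x,y,w,h:cv2.resize(im[y:y+h,x:x+w],(360,400),interpolation=cv2.INTER_CUBIC)
cv2.imwrite("pics/c6.png",np.clip(np.hstack([f(a,220,155,72,80),f(b,262,190,72,80)])*1.5,0,255).astype(np.uint8))
E
```

```text
[0.42948044 0.42368366 0.22961368] [ 0.76617407  0.06859825 -0.14784169] 0.052591223119837174
top [((253.46151733398438, 190.69229125976562), (19.969207763671875, 14.976905822753906), 56.3099365234375)]
scene [((296.5, 219.0), (26.0, 13.0), 90.0)]
```

View pics/c6.png

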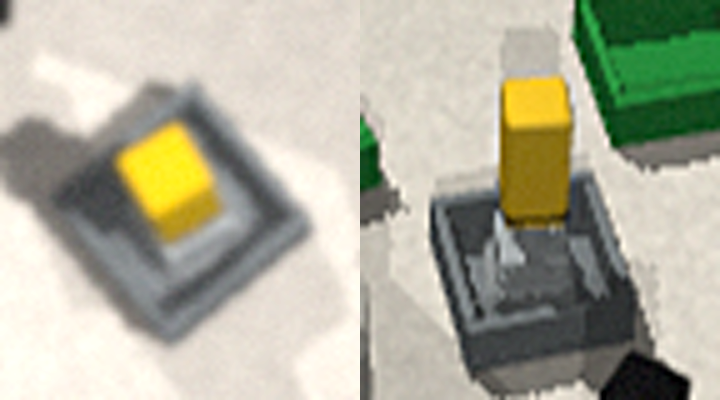

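The driver stands upright in the middle of the grey stand, at top (253,191) and scene (296,219), the same as at the start. Handing in.

```bash
python3 -c "
from plant import r
print(r.close_job())"
```

```text
the job is handed in; nothing more can be done
None
```

I seated the driver on the screw, set the screw upright and turned it clockwise by about 1.7 rad or more (worked out from the wrist turn less the play, not read directly); the driver is back upright in its stand and released, and the job was handed in at about 30 s with no verdict shown.

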